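Pack a tube rack into a latched sample case

ROBOT

A 6-joint arm with a two-finger parallel gripper is mounted at the origin on a cart in front of the work surface, level with it; the furniture and walls round the work are solid. World frame = base frame: x ahead of the robot, y to its left, z up, the work surface at z = 0. Lengths are in mm, angles in degrees, forces in N, time in s.
With the tool pointing down it reaches from about 250 to 800 mm from the base axis. Payload 8.5 kg.
Tool frame: the origin (TCP) lies on the mounting face of the last link; the fingertips stand 173 mm ahead of it and the grasp point (between the pads) lies 155 mm ahead of it; z points along the fingers, y is the line along which they close (so a half turn about z gives the same grasp; the last joint's range is limited). The gripper opens to 85 mm and grips with 20 to 120 N. Pads are 22 mm wide; open, the fingers measure 114 mm over their backs; the gripper's body (76 mm by 85 mm) begins 54 mm behind the grasp point. The pads swing forward as they close: fully open they stand 13 mm farther back than shut.
Start: joints at [0, 13.648, -0.773, 75.585, 0, 90], TCP at [524.974, 0, 404.676] pointing down, gripper open.
Joint ranges: [-152.45, 152.45], [-59.26, 108.67], [-65.41, 83.53], [-104.44, 129.93], [-82.83, 76.93], [-180, 180]. Speed limits (degrees/s): [127.2, 127.2, 159.86, 180, 180, 180].

INTERFACE

Orientations are given as [roll, pitch, yaw] about the fixed x, y, z axes, in that order (R = Rz(yaw) Ry(pitch) Rx(roll)).
In Python, from station import robot gives the robot as it stands.
- The arm moves only by the tool servo_tool, never from a script. Its argument "rows" is a list of rows, each a list of 6 numbers: the shift along the world's x, y, z as a fraction of full scale, then the turn, a rotation vector about the world's x, y, z as a fraction of full scale. In form: [[dx, dy, dz, rx, ry, rz], ...]. A call has 1 to 8 rows; each row is the pose to reach, as a shift and turn from the pose commanded when the call began; what a row does not reach only later rows make up. Full scale, the value 1, is 75 cm for a shift and pi/4 rad for a turn. A row lasts 1/8 s, in which the tool goes at most 62.5 mm and 10.7 degrees, less where a joint would pass 70% of its speed; a pose out of reach is approached as far as the arm can. A call with a number of a shift or a turn outside -1 to 1 is refused whole. A call with a gripper value outside its range is refused whole. "hand" is the opening, from 0 (shut) to 1 (fully open), set as the call begins (left out, the last holds). The fingers move at their own pace and stop on an object; "newtons" is the grip in N (left out, the last holds). Time passes only in rows, so rows that repeat a pose let the fingers close. It gives the time, the measured TCP pose, the force, the opening and the grip force at its end, in the units of the state.
- robot.sense(): the state, without advancing time (a new reading comes with each control period).
- robot.camera(name): name is "scene" or "side" or "wrist"; returns a dict with "frame" (400x640x3 uint8, red, green, blue), "vertical_fov" (degrees; the focal length in pixels is half the picture's height over the tangent of half this angle, whatever the lens; pixels are square), "cx", "cy" (the principal point, pixels), "R" (3x3) and "t" (3): a world point X has camera coordinates R X + t; the wrist camera has in their place "mount" (4x4, takes a point from camera to tool coordinates, whose origin is the TCP and whose axes are the flange's). Camera axes: x right, y down, z forward; pixel columns grow to the right and rows downward; lengths in mm; the calibration is good to about 2 mm. A picture is of the moment at which its call begins: read the wrist's pose just before it. There is no depth.
- robot.hand_in(): hands the job in; it is judged then, once.
Trained networks look in a picture, given as the dict that the camera call returned (one of the last four; its "shot" number tells which), for a name from the list of things; names that differ only in an ending like _2 or _b are one class to them, and where a whole thing is asked for, a point or a joint stands for the part that bears it (a point fixed in the world has none). Each returns a list of dicts, best first, with "p" (0 to 1); they miss things now and then, are a little off and sometimes report something else, mostly with a low value. They report only what shows in the picture. A call takes as long as a camera call. They do not tell look-alikes from the thing itself.
- robot.search_frame(picture, target): "at" ([row, column] in pixels, amid what is visible of it).
- robot.mark_of(picture, target): "at" ([row, column] in pixels: a listed point, or the origin of a listed thing).
The state is a dict: "clock": time; "qpos": joint angles; "qvel": joint speeds; "joint_torque": joint torques, N m; "tcp_pos": TCP position; "tool_rot": TCP orientation; "force": force on the tool from outside, world axes, zero at the start; "wrist_torque": the same for the moment, N m; "finger_gap": finger opening in mm; "gripper_force": force on a finger pad.
Only numpy, scipy, OpenCV 4.12 (cv2) and the standard library are available. Lean on these libraries where they do the work, as an engineer would, in place of code of your own. Each camera call takes 0.05 s, during which the arm holds its last target. There are 200 camera calls.

TASK

Pack the small white tube rack that stands beside the grey sample case for transport: flip the steel toggle latch on the front of the case fully open and lift the lid right back, set the rack upright into the rack-sized bay of the foam and let go, then lower the lid gently, without letting it fall, press it home, and flip the latch fully shut again. Leave the two tubes, the petri dish and the timer where they stand.

Things in the scene. Friction and masses are not known exactly. Their poses are not given: they have to be found in the camera images.
- case: Grey plastic sample transport case, fixed to the worktop. Base 130 (x) x 210 (y) x 55 mm high, walls and floor 5 mm; lid top at 79 mm. Origin: centre of underside; z up; -x is the front (turned roughly to the robot) with latch and lifting tab, +x the hinge side. Inside lies black foam, top 19 mm above the worktop, with two cut-outs down to the floor: the rack bay and a smaller one, not used.
- rack_bay (a point): Centre of the floor of the rack bay, 5 mm above the worktop, at (0, 30, 5) mm in the case's frame; axes as the case's. The bay is 64 (x) x 108 (y) mm, 14 mm deep in the foam. The small unused bay is 64 x 44 mm, centred 92 mm from it toward the case's -y.
- case_lid (a joint): Lid hinge, rad: 0 shut, 1.8 fully open (leaning back past upright on its stop, where it stays). Let go below about 1.1 rad it falls. The lid is 130 x 210 x 24 mm, 0.6 kg. A sprung catch at the front holds it for the last 0.09 rad: 10 to 15 N at the tab to lift it out, then 4 N; press it down to click it home.
- lid_hinge (a point): Middle of the lid's hinge line, at (65, 0, 55) mm in the case's frame; the lid turns about the case's y through it.
- lid_tab (a point): Grip point on the lid's lifting tab: flat tab 18 mm wide (y), 10 mm thick, 32 mm out from the lid's front face; the point is on its centre, 20 mm out; (-85, 55, 67) mm in the case's frame when shut. Axes turn with the lid. Pinched across the 18 mm, it turns freely between vertical fingers along the whole arc (radius 150 mm); fingertips more than 12 mm past the point would meet the lid's edge.
- latch_lever (a joint): Over-centre latch lever, rad: 0 shut (upright at the lid's front, rising above it), 1.5 open (points level out to the front). A spring holds it shut with about 0.1 N m, turns over at about 0.55 rad and then pushes it open, ever more weakly; closing is the reverse. Shut, its wire loop locks the lid to the hook on the base; open, the loop hangs clear. Lower the lid with it open.
- latch_pivot (a point): Pivot of the latch lever, on the lid's front; at (-74, -55, 68) mm in the case's frame when the lid is shut. The lever turns about the case's y; opening swings its top to the front and down.
- latch_grip (a point): Grip point on the lever, 46 mm from its pivot; (-74, -55, 114) mm in the case's frame when lid and latch are shut. The lever is a steel channel 24 mm wide (y), 9 mm deep, reaching 63 mm from its pivot. Axes turn with it, z toward its tip. Pinched across the 24 mm, it turns freely between vertical fingers over its whole swing.
- tube_rack: Loose small white folded tube rack: perforated top plate and base plate on two end walls, 50 (x) x 94 (y) x 34 mm high, 50 g; origin at the centre of its underside, z up. Grip it across its 50 mm at the edges of the top plate (2 mm thick, 32 to 34 mm above its underside). Either way round is the same.
- tube_a: Bystander: capped 50 ml centrifuge tube standing on its own, 34 mm across, 114 mm high; origin at the centre of its underside. Leave alone.
- tube_b: Bystander: second tube of the same kind, leave alone.
- dish: Bystander: petri dish, 89 mm across, 15 mm high, lying behind on the right; origin at the centre of its underside. Leave alone.
- timer: Bystander: small white lab timer, 58x66x17 mm, lying at the left; origin at the centre of its underside. Leave alone.
Things that resemble listed ones, but are neither listed nor needed, are in the scene too. Leave any orange or purple look-alike of the tube_rack alone.

How it is judged (in metres and radians):
On the way, in this order (a step that is already met when the one before it is completed fails the run):
1. the latch is flipped open while the lid is still shut (value of joint latch_lever above 1.2 rad and value of joint case_lid below 0.1 rad), for 0.2 s.
2. the lid is lifted right back (value of joint case_lid above 1.5 rad), for 0.2 s.
3. the rack stands in its bay, released, with the lid still open (horizontal distance between tube_rack and rack_bay below 0.012 m and z of tube_rack in the frame of rack_bay between -0.004 and 0.004 m and angle between tube_rack's own z axis and vertical below 0.06 rad and value of joint case_lid above 1.3 rad and contact force between the fingers and tube_rack below 0.1 N), for 0.2 s.
4. the lid is lowered shut over the rack, with the latch still open (horizontal distance between tube_rack and rack_bay below 0.012 m and z of tube_rack in the frame of rack_bay between -0.004 and 0.004 m and angle between tube_rack's own z axis and vertical below 0.06 rad and value of joint case_lid below 0.05 rad and value of joint latch_lever above 0.8 rad), for 0.1 s.
At the end, for the whole second after the job is handed in: The rack stands at rest in the rack bay (its origin within 12 mm sideways of rack_bay and 4 mm in height, upright within 0.06 rad), the lid is shut (below 0.03 rad) and the latch is shut (below 0.15 rad) (horizontal distance between tube_rack and rack_bay below 0.012 m and z of tube_rack in the frame of rack_bay between -0.004 and 0.004 m and angle between tube_rack's own z axis and vertical below 0.06 rad and value of joint case_lid below 0.03 rad and value of joint latch_lever below 0.15 rad and linear speed of tube_rack below 0.02 m/s); the robot touches nothing.
It fails at once if the lid falls or is slammed (closing faster than 4 rad/s while more than 0.1 rad open) (velocity of joint case_lid below -4 rad/s and value of joint case_lid above 0.1 rad).
It fails at once if the first tube is moved more than 30 mm (distance of tube_a from where it was at the start of the episode above 0.03 m).
It fails at once if the second tube is moved more than 30 mm (distance of tube_b from where it was at the start of the episode above 0.03 m).
It fails at once if the petri dish is moved more than 30 mm (distance of dish from where it was at the start of the episode above 0.03 m).
It fails at once if the timer is moved more than 30 mm (distance of timer from where it was at the start of the episode above 0.03 m).
It also fails if it takes over 72 s, if anything falls off the work surface, if the arm or the gripper's body presses on something with over 40 N, if the wrist force passes 120 N, or if a joint passes its speed limit or range.

## Working session

There is one attempt and no reset: what is moved stays moved. The work goes in short steps, Python scripts to look and compute and a tool call to move; the robot and the scene stay as the last step left them, time stands still between calls to the robot, and variables do not carry over. Pictures are saved under pics/ and viewed, at most 10 in all, crops included, and the job is handed in when it is done.

Besides the shell and the picture viewer there is one more tool, called after "Call:" as name(argument=value, ...) on one line, values as JSON. servo_tool: Moves the arm, as the interface text tells. Its arguments: {"type":"object","properties":{"rows":{"type":"array","items":{"type":"array","items":{"type":"number","minimum":-1,"maximum":1}}},"hand":{"type":"number"},"newtons":{"type":"number"}},"required":["rows"]}

```bash
mkdir -p pics
cat > h.py <<'E'
import numpy as np, cv2
from station import robot
def K(c):
    h,w=c["frame"].shape[:2]; f=h/2/np.tan(np.radians(c["vertical_fov"])/2)
    return f
def ray(c,at,Rt=None):
    f=K(c); d=np.array([(at[1]-c["cx"])/f,(at[0]-c["cy"])/f,1.])
    if "R" in c:
        R=np.array(c["R"]);t=np.array(c["t"]); return -R.T@t, R.T@d
    from scipy.spatial.transform import Rotation as Ro
    s=Rt; Rw=Ro.from_euler('xyz',s["tool_rot"],degrees=True).as_matrix(); M=np.array(c["mount"])
    return Rw@M[:3,3]+np.array(s["tcp_pos"]), Rw@M[:3,:3]@d
def atz(c,at,z,s=None):
    o,d=ray(c,at,s); return o+d*(z-o[2])/d[2]
def proj(c,X):
    p=np.array(c["R"])@np.array(X)+np.array(c["t"]); f=K(c); return [c["cy"]+f*p[1]/p[2], c["cx"]+f*p[0]/p[2]]
def tri(rs):
    A=0;b=0
    for o,d in rs:
        d=d/np.linalg.norm(d);P=np.eye(3)-np.outer(d,d);A=A+P;b=b+P@o
    return np.linalg.solve(A,b)
def save(c,n,box=None,k=1):
    im=c["frame"][:,:,::-1]
    if box: im=im[box[0]:box[1],box[2]:box[3]]
    cv2.imwrite("pics/"+n,cv2.resize(im,None,fx=k,fy=k,interpolation=cv2.INTER_CUBIC))
E
python3 - <<'E'
from h import *
print(robot.sense())
names={"case":0,"lid_tab":67,"latch_grip":114,"latch_pivot":68,"lid_hinge":55,"tube_rack":0,"tube_a":0,"dish":0,"timer":0}
C={}
for n in ["scene","side"]:
    c=robot.camera(n);C[n]=c; save(c,n+".png")
    for k,z in names.items():
        for r in robot.mark_of(c,k)[:4]:
            print(n,k,round(r["p"],2),np.round(r["at"]),np.round(atz(c,r["at"],z)[:2]))
E
```

```text
{'clock': 0.0, 'qpos': array([ 9.19111931e-04,  1.36827141e+01, -8.18386363e-01,  7.55837427e+01,
        1.19880701e-03,  8.99994771e+01]), 'qvel': array([ 0.01503561,  0.03675449,  0.06639554, -0.03682922, -0.09497878,
        0.01792674]), 'joint_torque': array([ 1.29771975e-03, -5.38790166e+01,  3.46437156e+01,  1.83730113e-02,
        1.69192181e-04,  6.54446694e-05]), 'tcp_pos': array([5.24833158e+02, 1.12102720e-02, 4.04051535e+02]), 'tool_rot': array([-1.79915157e+02, -1.19957993e-03,  9.00014402e+01]), 'force': array([-0.16885239,  0.38102716,  1.20133784]), 'wrist_torque': array([ 0.02783336, -0.00581898, -0.00806034]), 'gripper_force': 0.0, 'finger_gap': 85.66172569882599}
scene case 0.78 [285. 337.] [ 556. -154.]
scene case 0.37 [264. 354.] [ 635. -110.]
scene lid_tab 0.73 [233. 383.] [740. -89.]
scene lid_tab 0.63 [271. 301.] [ 465. -113.]
scene lid_tab 0.35 [288. 325.] [ 500. -193.]
scene latch_grip 0.7 [290. 326.] [ 484. -227.]
scene latch_pivot 0.79 [296. 324.] [ 487. -213.]
scene latch_pivot 0.32 [274. 300.] [ 461. -121.]
scene lid_hinge 0.23 [285. 340.] [ 544. -193.
[... 296 characters left out ...]
766. -248.]
scene timer 0.71 [183. 238.] [442. 378.]
side case 0.89 [207. 368.] [ 554. -165.]
side case 0.49 [212. 281.] [760.  32.]
side lid_tab 0.63 [201. 386.] [ 462. -103.]
side lid_tab 0.28 [301. 287.] [392. 464.]
side latch_grip 0.62 [172. 400.] [ 491. -245.]
side latch_pivot 0.96 [186. 399.] [ 486. -238.]
side lid_hinge 0.84 [190. 350.] [ 611. -139.]
side tube_rack 0.93 [234. 272.] [685. 165.]
side tube_rack 0.58 [240. 317.] [562. 116.]
side tube_rack 0.56 [254. 359.] [425. 116.]
side tube_rack 0.54 [187. 399.] [ 553. -387.]
side tube_a 0.67 [210. 282.] [766.  23.]
side tube_a 0.63 [203. 294.] [772. -49.]
side dish 0.72 [184. 328.] [ 779. -260.]
side timer 0.74 [298. 288.] [456. 382.]
```

View pics/scene.png

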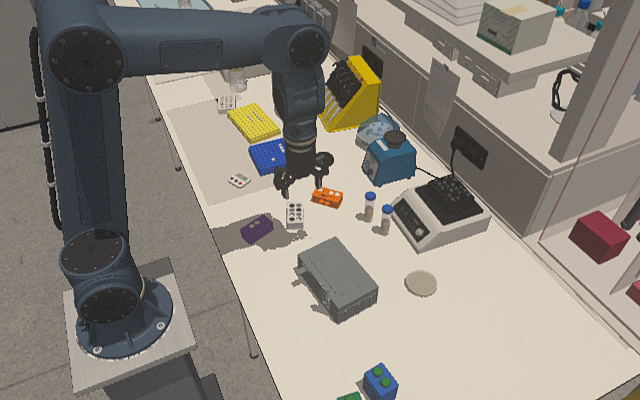

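View pics/side.png

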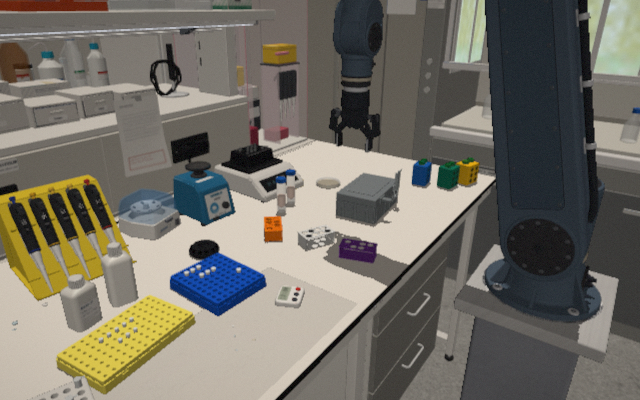

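The white rack is at scene (217,296), side (240,317). Its look-alikes are orange at scene (197,325) and purple at (229,257). The case's front, with latch and tab, is turned to the robot. I'll move above the case front for a close look.

Call:
servo_tool(rows=[[-0.08,-0.08,0,0,0,0.24],[-0.12,-0.12,0,0,0,0.47],[-0.12,-0.12,0,0,0,0.7],[-0.12,-0.12,0,0,0,0.94],[-0.12,-0.12,0,0,0,1],[-0.12,-0.12,0,0,0,1]])

```text
clock: 1.75
tcp_pos: [434.9, -90.1, 404.8]
tool_rot: [180.0, 0.0, 135.0]
force: [-0.0, -0.2, -0.0]
finger_gap: 85.4
gripper_force: 0.0
```

Run:
```python
from h import *
s=robot.sense();c=robot.camera("wrist");save(c,"w1.png")
print(s["tcp_pos"],s["tool_rot"],s["qpos"]); print(np.round(c["mount"],2),K(c))
for k,z in {"case":0,"lid_tab":67,"latch_grip":114,"latch_pivot":68,"lid_hinge":55,"tube_rack":0}.items():
    for r in robot.mark_of(c,k)[:4]:
        print(k,round(r["p"],2),np.round(r["at"]),np.round(atz(c,r["at"],z,s)[:2]))
```

```text
[434.91222445 -90.0611045  404.75518603] [1.79999417e+02 8.15487695e-03 1.34957975e+02] [-1.16981826e+01  5.70769798e+00 -1.06665732e+01  7.36185958e+01
 -3.99521900e-03  3.33438418e+01]
[[-0.   -0.96 -0.26 67.15]
 [ 1.   -0.   -0.   -1.48]
 [ 0.   -0.26  0.96 30.36]
 [ 0.    0.    0.    1.  ]] 301.04137976700633
case 0.83 [264. 350.] [ 554. -159.]
lid_tab 0.7 [210. 322.] [ 457. -116.]
lid_tab 0.64 [290. 275.] [ 487. -223.]
latch_grip 0.65 [316. 268.] [ 486. -223.]
latch_pivot 0.7 [289. 274.] [ 484. -222.]
latch_pivot 0.36 [313. 266.] [ 499. -252.]
lid_hinge 0.86 [315. 392.] [ 617. -154.]
tube_rack 0.82 [ 21. 455.] [420. 129.]
tube_rack 0.81 [164. 605.] [679. 162.]
tube_rack 0.75 [107. 526.] [553. 132.]
```

View pics/w1.png

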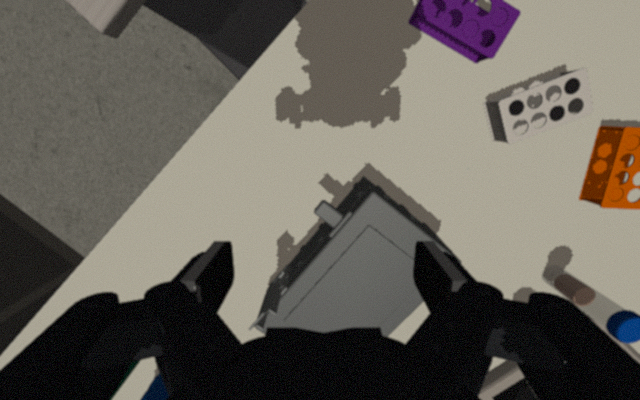

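The wrist view shows the tab at (210,325), the latch at (290,272), and the white rack at (107,540) between purple (20,460) and orange (165,610). The white one fits the description.

Run:
```python
from h import *
from scipy.optimize import least_squares
s=robot.sense();c=robot.camera("wrist")
save(c,"rack.png",(50,170,440,640),4)
m={"case":((0,0,0)),"lid_tab":(-85,55,67),"latch_grip":(-74,-55,114),"latch_pivot":(-74,-55,68),"lid_hinge":(65,0,55)}
P=[(k,atz(c,[r["at"] for r in robot.mark_of(c,k)][0],v[2],s)[:2]) for k,v in m.items()]
for n in ["side","scene"]:
    cc=robot.camera(n)
    for k,v in m.items():
        for r in robot.mark_of(cc,k)[:3]: 
            if r["p"]>.5: P.append((k,atz(cc,r["at"],v[2])[:2]))
def res(q):
    a=q[2];R=np.array([[np.cos(a),-np.sin(a)],[np.sin(a),np.cos(a)]])
    return np.concatenate([R@np.array(m[k][:2])+q[:2]-p for k,p in P])
o=least_squares(res,[554,-160,0.1],loss="soft_l1",f_scale=6)
print(o.x[:2],np.degrees(o.x[2]));
for (k,p),e in zip(P,res(o.x).reshape(-1,2)): print(k,p.round(),e.round(1))
a=o.x[2];R=np.array([[np.cos(a),-np.sin(a)],[np.sin(a),np.cos(a)]])
for k,v in list(m.items())+[("bay",(0,30,5))]: print(k,(R@np.array(v[:2])+o.x[:2]).round(1))
for p in [(103,497),(68,590),(103,593),(142,503)]: print(atz(c,p,34,s).round())
```

```text
[ 552.6201065 -157.5212377] 7.274777754899474
case [ 554. -159.] [-1.7  1.2]
lid_tab [ 461. -117.] [0.2 3.1]
latch_grip [ 487. -221.] [-1.2 -0.1]
latch_pivot [ 483. -218.] [ 2.8 -3.8]
lid_hinge [ 616. -151.] [0.8 2.1]
case [ 556. -162.] [-2.9  4.3]
lid_tab [ 458. -100.] [  3.3 -13.4]
lid_hinge [ 617. -147.] [ 0.5 -2.5]
lid_hinge [396. 450.] [ 220.8 -599.2]
case [ 559. -154.] [-6.4 -4. ]
lid_tab [ 467. -113.] [-5.3 -0.4]
latch_grip [ 490. -226.] [-3.6  4.3]
latch_pivot [ 481. -226.] [4.8 4.6]
lid_hinge [ 617. -155.] [0.3 6.1]
case [ 552.6 -157.5]
lid_tab [ 461.3 -113.7]
latch_grip [ 486.2 -221.4]
latch_pivot [ 486.2 -221.4]
lid_hinge [ 617.1 -149.3]
bay [ 548.8 -127.8]
[512.  96.  34.]
[552. 187.  34.]
[585. 170.  34.]
[550.  76.  34.]
```

View pics/rack.png

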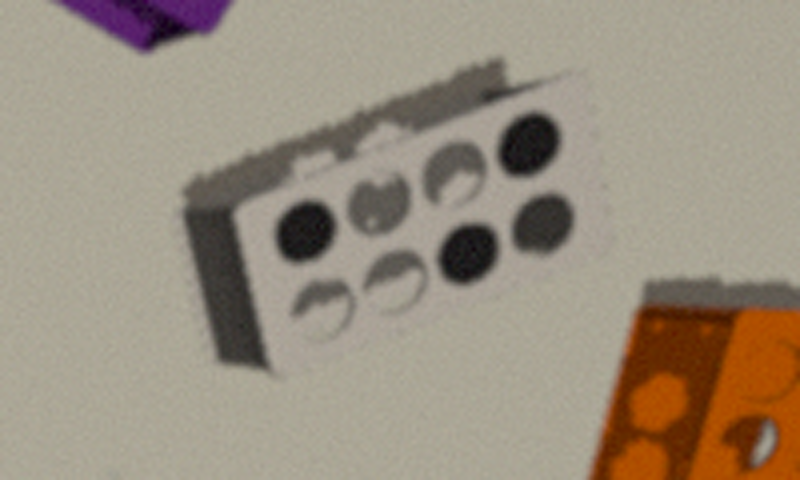

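Call:
servo_tool(rows=[[0.03,-0.07,0,0,0,0.23],[0.05,-0.13,0,0,0,0.46],[0.068,-0.175,0,0,0,0.69],[0.068,-0.175,-0.03,0,0,0.92],[0.068,-0.175,-0.06,0,0,1]])

```text
clock: 3.62
tcp_pos: [486.1, -221.9, 358.9]
tool_rot: [-180.0, 0.0, -179.8]
force: [-0.3, -0.9, -0.8]
finger_gap: 85.2
gripper_force: 0.0
```

Call:
servo_tool(rows=[[0,0,0,0,0,0.162],[0,0,0,0,0,0.162]])

```text
clock: 3.88
tcp_pos: [486.0, -221.3, 359.4]
tool_rot: [180.0, -0.0, -172.8]
force: [0.1, -0.1, 0.8]
finger_gap: 85.5
gripper_force: 0.0
```

Run:
```python
from h import *
s=robot.sense();c=robot.camera("wrist");save(c,"w2.png")
print(s["tcp_pos"],s["tool_rot"])
for k,z in {"case":0,"lid_tab":67,"latch_grip":114,"latch_pivot":68,"lid_hinge":55}.items():
    for r in robot.mark_of(c,k)[:3]:
        print(k,round(r["p"],2),np.round(r["at"]),np.round(atz(c,r["at"],z,s)[:2]))
```

```text
[ 485.99811802 -221.31757495  359.44534632] [ 1.79991642e+02 -2.15999256e-02 -1.72761174e+02]
case 0.83 [238. 367.] [ 552. -161.]
lid_tab 0.91 [178. 446.] [ 460. -115.]
latch_grip 0.65 [206. 328.] [ 484. -219.]
latch_pivot 0.96 [192. 324.] [ 486. -221.]
lid_hinge 0.85 [316. 373.] [ 618. -152.]
lid_hinge 0.58 [180. 444.] [ 463. -112.]
```

View pics/w2.png

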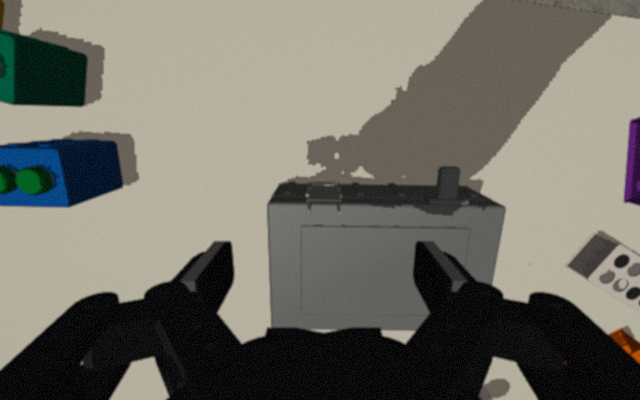

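The view is aligned: latch lever at about (200,326), tab at (180,447), both within 3 mm of the fit. I'll descend and pinch the lever.

Call:
servo_tool(rows=[[0,0,-0.06,0,0,0],[0,0,-0.117,0,0,0],[0,0,-0.117,0,0,0]])

```text
clock: 4.55
tcp_pos: [484.8, -220.7, 269.7]
tool_rot: [179.8, -0.3, -172.7]
force: [0.1, 0.1, 0.7]
finger_gap: 85.1
gripper_force: 0.0
```

Call:
servo_tool(rows=[[0,0,0,0,0,0],[0,0,0,0,0,0],[0,0,0,0,0,0],[0,0,0,0,0,0],[0,0,0,0,0,0]], hand=0.1, newtons=30)

```text
clock: 5.18
tcp_pos: [486.2, -221.1, 273.1]
tool_rot: [-180.0, 0.1, -172.7]
force: [-1.6, 3.0, 6.2]
finger_gap: 23.5
gripper_force: 32.2
```

Call:
servo_tool(rows=[[-0.0153,-0.002,-0.002,0,0,0],[-0.0298,-0.0038,-0.0077,0,0,0],[-0.0423,-0.0054,-0.0168,0,0,0],[-0.0522,-0.0067,-0.0288,0,0,0],[-0.059,-0.0076,-0.043,0,0,0],[-0.062,-0.008,-0.058,0,0,0],[-0.062,-0.008,-0.06,0,0,0],[-0.062,-0.008,-0.06,0,0,0]])

```text
clock: 6.18
tcp_pos: [438.7, -226.8, 227.1]
tool_rot: [179.9, -0.1, -172.7]
force: [-5.9, 3.6, 4.1]
finger_gap: 23.5
gripper_force: 37.2
```

Call:
servo_tool(rows=[[0,0,0,0,0,0],[0,0,0,0,0,0],[0,0,0,0,0,0],[0,0,0,0,0,0]], hand=1)

```text
clock: 6.68
tcp_pos: [439.6, -227.3, 227.0]
tool_rot: [-180.0, 0.0, -172.7]
force: [0.3, -0.3, -1.0]
finger_gap: 85.2
gripper_force: 0.0
```

Run:
```python
from h import *
s=robot.sense();c=robot.camera("side");save(c,"s2.png",(130,260,270,470),4)
print(s["tcp_pos"],s["finger_gap"])
for n in ["side","scene"]:
  c=robot.camera(n)
  for k in ["latch_grip","latch_pivot"]:
    for r in robot.mark_of(c,k)[:2]: print(n,k,round(r["p"],2),np.round(r["at"]),atz(c,r["at"],68).round())
```

```text
[ 439.59364305 -227.30983971  226.97948595] 85.24365515501931
side latch_grip 0.67 [189. 409.] [ 449. -234.   68.]
side latch_pivot 0.69 [186. 398.] [ 487. -236.   68.]
scene latch_grip 0.41 [305. 312.] [ 446. -226.   68.]
scene latch_pivot 0.78 [297. 324.] [ 485. -215.   68.]
```

View pics/s2.png

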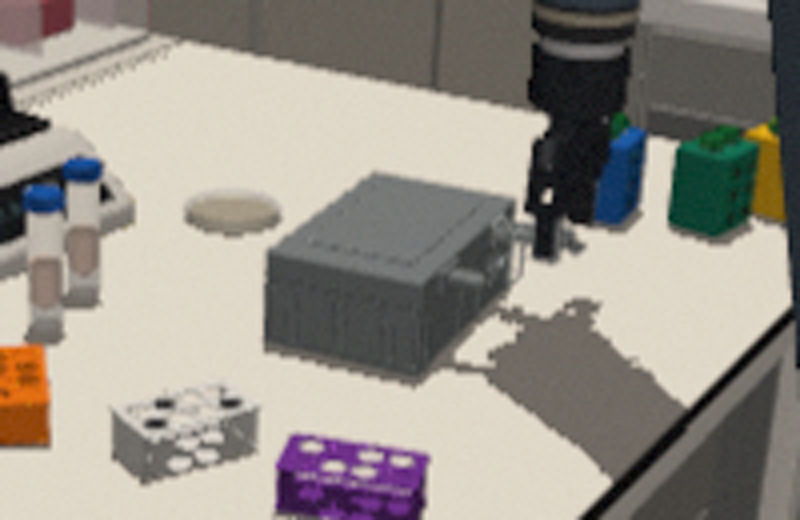

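The lever points level out and the lid is still shut. Next I'll move to the tab, staying 8 mm above its centre.

Call:
servo_tool(rows=[[0,0,0.08,0,0,0],[0,0.03,0.124,0,0,0],[0.02,0.1,0.124,0,0,0],[0.027,0.151,0.124,0,0,0],[0.027,0.151,0.07,0,0,0],[0.027,0.151,0.004,0,0,0],[0.027,0.151,0.004,0,0,0]])

```text
clock: 7.9
tcp_pos: [458.1, -113.4, 227.6]
tool_rot: [179.9, -0.3, -172.7]
force: [0.4, 1.1, 0.3]
finger_gap: 85.1
gripper_force: 0.0
```

Call:
servo_tool(rows=[[0,0,0,0,0,0],[0,0,0,0,0,0],[0,0,0,0,0,0],[0,0,0,0,0,0],[0,0,0,0,0,0],[0,0,0,0,0,0]], hand=0.05, newtons=50)

```text
clock: 8.65
tcp_pos: [459.9, -113.5, 231.0]
tool_rot: [179.9, 0.1, -172.7]
force: [-1.8, 5.8, 9.2]
finger_gap: 16.8
gripper_force: 48.8
```

Call:
servo_tool(rows=[[0.001,0,0.01,0,0,0],[0.0046,0.0006,0.0297,0,0,0],[0.0175,0.0022,0.0676,0,0,0],[0.0376,0.0048,0.1023,0,0,0],[0.064,0.0082,0.1321,0,0,0],[0.0959,0.0123,0.156,0,0,0],[0.1319,0.0169,0.1731,0,0,0],[0.1705,0.0218,0.1827,0,0,0]])

```text
clock: 9.65
tcp_pos: [587.5, -98.3, 367.7]
tool_rot: [-179.9, -0.1, -172.8]
force: [-2.3, -7.5, -3.0]
finger_gap: 16.2
gripper_force: 48.8
```

Call:
servo_tool(rows=[[0.0298,0.0038,0.002,0,0,0],[0.0594,0.0076,-0.0005,0,0,0],[0.079,0.0101,-0.0047,0,0,0],[0.0865,0.011,-0.007,0,0,0],[0.0865,0.011,-0.007,0,0,0],[0.0865,0.011,-0.007,0,0,0]])

```text
clock: 10.4
tcp_pos: [652.0, -89.5, 361.8]
tool_rot: [-180.0, -0.0, -172.7]
force: [-0.8, -0.2, -0.4]
finger_gap: 4.6
gripper_force: 0.0
```

Run:
```python
from h import *
s=robot.sense();print(s["force"],s["tcp_pos"],s["finger_gap"])
c=robot.camera("side");save(c,"s3.png",(130,260,270,470),4)
```

```text
[-0.84180348 -0.19430978 -0.35871236] [651.97957284 -89.4568846  361.79491482] 4.567321250605245
```

View pics/s3.png

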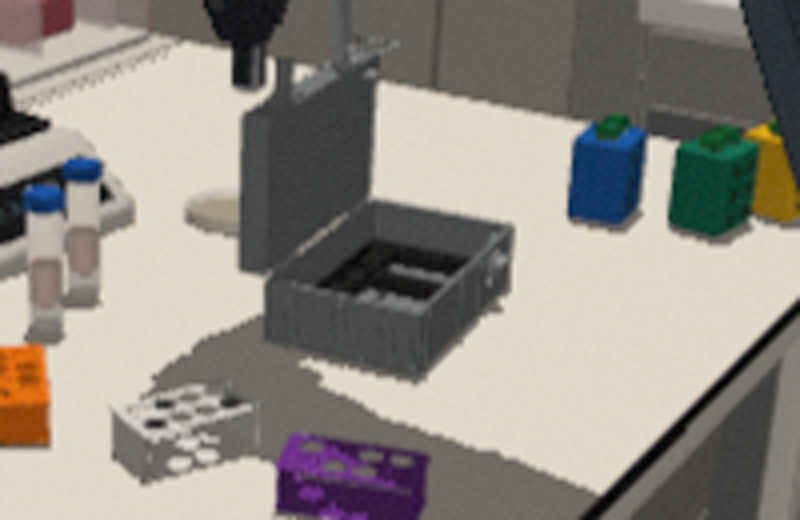

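The fingers slipped off the tab near the top. The lid stands about upright and the hand is behind it, at (70,245) in the crop. I'll measure the lid angle.

Run:
```python
from h import *
R=[]
a=np.radians(7.3);ux=np.array([np.cos(a),np.sin(a),0]);uy=np.array([-ux[1],ux[0],0]);H=np.array([617.1,-149.3,55])
cs=[robot.camera(n) for n in ["side","scene"]]
for c in cs:
  for k in ["lid_tab","latch_pivot","lid_hinge"]:
    for r in robot.mark_of(c,k)[:3]: print(k,round(r["p"],2),np.round(r["at"]))
for t in [1.2,1.3,1.4,1.5,1.6,1.7,1.8]:
    p=t+.08; X=H-150.5*np.cos(p)*ux+150.5*np.sin(p)*np.array([0,0,1])+55*uy
    V=H-139*np.cos(t)*ux-13*-np.sin(t)*ux+(139*np.sin(t)+13*np.cos(t))*np.array([0,0,1])-55*uy
    print(t,X.round(),[np.round(proj(c,X)) for c in cs],[np.round(proj(c,V)) for c in cs])
```

```text
lid_tab 0.82 [151. 341.]
latch_pivot 0.93 [143. 359.]
lid_hinge 0.71 [192. 350.]
lid_hinge 0.49 [300. 292.]
lid_tab 0.95 [215. 352.]
latch_pivot 0.59 [241. 379.]
lid_hinge 0.55 [265. 356.]
1.2 [ 567. -100.  199.] [array([153., 358.]), array([223., 333.])] [array([147., 370.]), array([252., 359.])]
1.3 [582. -98. 203.] [array([151., 353.]), array([220., 338.])] [array([145., 366.]), array([249., 363.])]
1.4 [597. -96. 205.] [array([150., 349.]), array([218., 342.])] [array([144., 362.]), array([247., 368.])]
1.5 [611. -95. 205.] [array([149., 344.]), array([215., 347.])] [array([144., 358.]), array([244., 372.])]
1.6 [626. -93. 205.] [array([149., 340.]), array([213., 351.])] [array([143., 354.]), array([242., 377.])]
1.7 [641. -91. 202.] [array([149., 335.]), array([212., 356.])] [array([143., 350.]), array([241., 381.])]
1.8 [656. -89. 198.] [array([149., 331.]), array([211., 360.])] [array([144., 346.]), array([239., 385.])]
```

The lid is at about 1.6 rad. I'll push it on to its stop with the shut fingers from the front.

Call:
servo_tool(rows=[[0,0,0.08,0,0,0],[-0.05,-0.007,0.09,0,0,0],[-0.115,-0.014,0.09,0,0,0],[-0.115,-0.014,0.05,0,0,0],[-0.115,-0.014,0.012,0,0,0],[-0.08,-0.01,0.012,0,0,0],[-0.045,-0.006,0.01,0,0,0],[-0.016,-0.002,0.008,0,0,0]], hand=0)

```text
clock: 11.85
tcp_pos: [641.2, -90.8, 367.6]
tool_rot: [-180.0, -0.0, -172.7]
force: [-11.4, -1.1, 3.6]
finger_gap: -0.2
gripper_force: 12.6
```

Call:
servo_tool(rows=[[0,0,0,0,0,0],[0,0,0,0,0,0]])

```text
clock: 12.1
tcp_pos: [640.5, -90.9, 367.5]
tool_rot: [180.0, -0.0, -172.7]
force: [-0.3, -0.3, -0.3]
finger_gap: -0.0
gripper_force: 0.2
```

Run:
```python
from h import *
for c in [robot.camera(n) for n in ["side","scene"]]:
  for k in ["lid_tab","latch_pivot"]:
    for r in robot.mark_of(c,k)[:2]: print(k,round(r["p"],2),np.round(r["at"]))
```

```text
lid_tab 0.79 [148. 332.]
latch_pivot 0.62 [144. 347.]
lid_tab 0.82 [213. 360.]
latch_pivot 0.58 [238. 385.]
```

Call:
servo_tool(rows=[[-0.06,0,0.01,0,0,0],[-0.12,0.04,0,0,0,0.23],[-0.12,0.12,0,0,0,0.46],[-0.12,0.2,0,0,0,0.69],[-0.12,0.27,0,0,0,0.92],[-0.12,0.296,0,0,0,1]], hand=1)

```text
clock: 13.15
tcp_pos: [550.2, 133.6, 368.0]
tool_rot: [-180.0, 0.1, -127.4]
force: [0.3, -0.4, 0.4]
finger_gap: 85.3
gripper_force: 0.0
```

Call:
servo_tool(rows=[[0,0,-0.04,0,0,0.2],[0,0,-0.07,0,0,0.304],[0,0,-0.07,0,0,0.304]])

```text
clock: 13.52
tcp_pos: [550.0, 130.5, 313.9]
tool_rot: [179.9, -0.1, -114.1]
force: [0.4, 0.9, 0.4]
finger_gap: 85.3
gripper_force: 0.0
```

Run:
```python
from h import *
s=robot.sense();c=robot.camera("wrist");save(c,"w3.png");print(s["tcp_pos"],s["tool_rot"])
for r in robot.mark_of(c,"tube_rack")[:3]: print(round(r["p"],2),np.round(r["at"]),np.round(atz(c,r["at"],0,s)[:2]))
```

```text
[549.97392273 130.50023356 313.94810085] [ 1.79879466e+02 -1.10198660e-01 -1.14132017e+02]
0.88 [131. 449.] [421. 131.]
0.85 [189. 322.] [551. 133.]
```

View pics/w3.png

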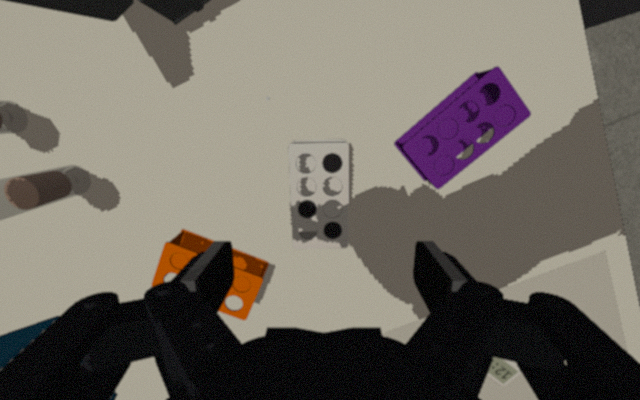

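The white rack at (194,320) is square to the fingers, and purple and orange are clear of the finger paths.

Run:
```python
from h import *
s=robot.sense();c=robot.camera("wrist")
P=[atz(c,p,34,s)[:2] for p in [(142,290),(142,348),(247,347),(245,294)]]
print(np.round(P,1),np.mean(P,0)); 
for i,j in [(0,3),(1,2),(0,1),(3,2)]: d=P[i]-P[j]; print(np.linalg.norm(d),np.degrees(np.arctan2(d[1],d[0])))
```

```text
[[556.5  79.1]
 [512.8  98.8]
 [550.5 185.2]
 [593.5 163.7]] [553.33570413 131.71691002]
92.34705273120673 -113.61846581319175
94.30603508423376 -113.52821104403823
47.921786242626574 -24.207108528793867
48.13027013347227 -26.53770588435587
```

Call:
servo_tool(rows=[[0.003,0.002,-0.07,0,0,0],[0.003,0.002,-0.13,0,0,0],[0.003,0.002,-0.167,0,0,0],[0.003,0.002,-0.167,0,0,0]])

```text
clock: 14.18
tcp_pos: [552.4, 132.3, 189.2]
tool_rot: [179.9, -0.1, -114.1]
force: [-0.1, 0.2, 1.5]
finger_gap: 85.2
gripper_force: 0.0
```

Call:
servo_tool(rows=[[0,0,0,0,0,0],[0,0,0,0,0,0],[0,0,0,0,0,0],[0,0,0,0,0,0]], hand=0.4, newtons=25)

```text
clock: 14.68
tcp_pos: [553.5, 132.7, 191.9]
tool_rot: [-179.8, 0.1, -114.0]
force: [0.1, -1.0, 6.4]
finger_gap: 48.9
gripper_force: 24.7
```

Call:
servo_tool(rows=[[0,0,0.07,0,0,0],[0,0,0.14,0,0,0],[0,-0.06,0.147,0,0,0.2],[-0.002,-0.13,0.147,0,0,0.4],[-0.004,-0.2,0.147,0,0,0.6],[-0.005,-0.27,0.147,0,0,0.696],[-0.005,-0.33,0.147,0,0,0.696],[-0.005,-0.347,0.147,0,0,0.696]])

```text
clock: 15.68
tcp_pos: [548.8, -130.0, 301.2]
tool_rot: [-179.9, -0.0, -82.9]
force: [-0.2, 0.1, -0.8]
finger_gap: 48.9
gripper_force: 26.3
```

Call:
servo_tool(rows=[[0,0,0,0,0,0],[0,0,0,0,0,0]])

```text
clock: 15.92
tcp_pos: [549.0, -126.6, 300.5]
tool_rot: [-180.0, 0.0, -82.7]
force: [-0.2, 0.5, -0.6]
finger_gap: 48.8
gripper_force: 26.3
```

Run:
```python
from h import *
s=robot.sense();c=robot.camera("wrist");save(c,"w4.png");print(s["tcp_pos"],s["tool_rot"],s["finger_gap"])
for k,z in {"rack_bay":5,"tube_rack":110,"lid_hinge":55}.items():
  for r in robot.mark_of(c,k)[:2]: print(k,round(r["p"],2),np.round(r["at"]),np.round(atz(c,r["at"],z,s)[:2]))
```

```text
[ 549.01435587 -126.61082129  300.46881291] [-1.79979146e+02  1.55136870e-02 -8.26583848e+01] 48.807390546686776
tube_rack 0.67 [234. 322.] [ 548. -127.]
lid_hinge 0.6 [164. 232.] [ 617. -149.]
```

View pics/w4.png

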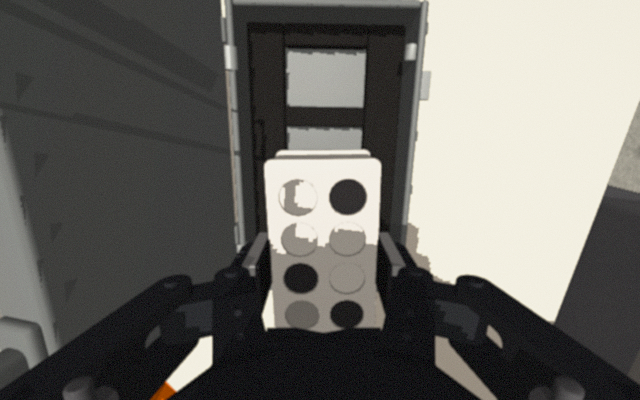

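The rack hangs square over the bay. The small bay shows at rows 48–107, cols 286–365, and the rack bay's near edge at row 128. I'll check the case fit with those edges.

Run:
```python
from h import *
s=robot.sense();c=robot.camera("wrist")
a=np.radians(7.3);R=np.array([[np.cos(a),np.sin(a)],[-np.sin(a),np.cos(a)]])
for z in (5,19):
  for p in [(50,286),(50,365),(107,286),(107,365),(128,288),(128,362)]:
    print(z,p,(R@(atz(c,p,z,s)[:2]-[552.6,-157.5])).round(1))
g=cv2.cvtColor(c["frame"],cv2.COLOR_RGB2GRAY).astype(int)
print(g[80,225:425:3]); print(g[35:160:2,325])
```

```text
5 (50, 286) [ 28.9 -84.8]
5 (50, 365) [-34.8 -84.9]
5 (107, 286) [ 30.3 -40.7]
5 (107, 365) [-36.4 -40.8]
5 (128, 288) [ 29.1 -23.4]
5 (128, 362) [-34.5 -23.5]
19 (50, 286) [ 27.3 -82.2]
19 (50, 365) [-33.  -82.3]
19 (107, 286) [ 28.6 -40.5]
19 (107, 365) [-34.6 -40.5]
19 (128, 288) [ 27.5 -24. ]
19 (128, 362) [-32.7 -24.1]
[ 79 137 145 124  48  45  50  51  27  25  36  37  39  38  38  38  43  38
  37  30  40 133 178 175 168 174 174 173 175 171 175 170 176 174 172 174
 171 172 172 171 169 171 169 169 168 168 148  23  38  44  35  38  46  39
  32  41  35  30  40  52  56  53  52  73 154 133 188]
[ 36  41  41  39  32  24   7  55  88 134 178 175 173 176 177 173 175 172
 176 176 177 175 174 176 172 170 174 174 172 175 172 170 167 166 170 165
  83  35  41  36  44  46  39  32  43  35  72  97 158 166 167 164 162 161
 160 163 159 159 234 236 145 118 196]
```

Call:
servo_tool(rows=[[-0.003,-0.001,-0.03,0,0,0],[-0.003,-0.001,-0.07,0,0,0],[-0.003,-0.001,-0.1,0,0,0],[-0.003,-0.001,-0.12,0,0,0],[-0.003,-0.001,-0.13,0,0,0],[-0.003,-0.001,-0.138,0,0,0],[-0.003,-0.001,-0.138,0,0,0],[-0.003,-0.001,-0.138,0,0,0]])

```text
clock: 17.18
tcp_pos: [547.0, -128.5, 197.1]
tool_rot: [-179.9, -0.0, -82.7]
force: [0.4, 0.6, -0.9]
finger_gap: 48.7
gripper_force: 26.3
```

No contact force on the way down. I'll release with a moderate opening, retreat and look.

Call:
servo_tool(rows=[[0,0,0,0,0,0],[0,0,0,0,0,0],[0,0,0,0,0,0]], hand=0.74)

```text
clock: 17.55
tcp_pos: [546.8, -128.4, 196.8]
tool_rot: [-180.0, -0.0, -82.7]
force: [0.1, 0.0, -0.4]
finger_gap: 63.6
gripper_force: 0.0
```

Call:
servo_tool(rows=[[0,0,0.05,0,0,0],[0,0,0.12,0,0,0],[0,0.05,0.2,0,0,0],[0,0.05,0.2,0,0,0]])

```text
clock: 18.05
tcp_pos: [547.5, -89.8, 350.6]
tool_rot: [-179.6, -0.1, -82.6]
force: [-0.4, 0.6, -0.4]
finger_gap: 63.1
gripper_force: 0.0
```

Run:
```python
from h import *
s=robot.sense();c=robot.camera("wrist");save(c,"w5.png");print(s["tcp_pos"],s["tool_rot"],s["finger_gap"])
for k,z in {"rack_bay":5,"tube_rack":5}.items():
  for r in robot.mark_of(c,k)[:2]: print(k,round(r["p"],2),np.round(r["at"]),np.round(atz(c,r["at"],z,s)[:2]))
for n in ["side","scene"]:
  c=robot.camera(n)
  for r in robot.mark_of(c,"lid_tab")[:2]: print(n,round(r["p"],2),np.round(r["at"]))
```

```text
[547.48446558 -89.8078952  350.63899366] [-1.79640276e+02 -8.51023429e-02 -8.26371993e+01] 63.148969954109305
tube_rack 0.82 [141. 330.] [ 546. -130.]
tube_rack 0.8 [355. 194.] [682. 159.]
side 0.61 [298. 290.]
side 0.6 [151. 332.]
scene 0.88 [215. 362.]
scene 0.43 [228. 392.]
```

View pics/w5.png

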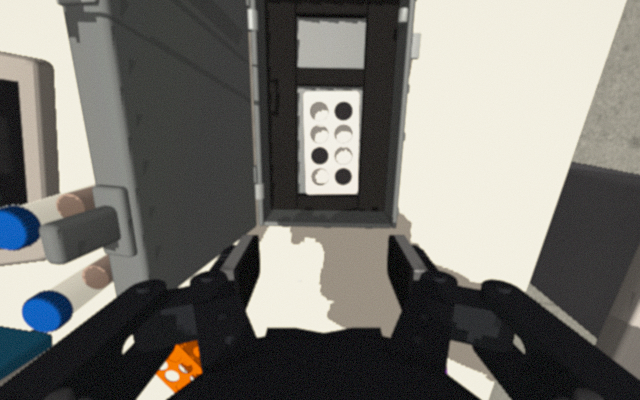

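The rack stands in its bay at about (546,-130), a few mm from the bay centre. Next I'll rise, turn back and go over the tab.

Call:
servo_tool(rows=[[0,0,0.06,0,0,-0.2],[0,0,0.1,0,0,-0.4],[0.04,0,0.1,0,0,-0.6],[0.09,0,0.1,0,0,-0.8],[0.13,0,0.1,0,0,-1]], hand=0.6)

```text
clock: 19.02
tcp_pos: [645.4, -91.4, 420.5]
tool_rot: [179.9, -0.0, -128.0]
force: [-0.5, 1.0, 0.6]
finger_gap: 50.9
gripper_force: 0.0
```

Call:
servo_tool(rows=[[0.01,0,0,0,0,-0.23],[0.01,0,0,0,0,-0.46],[0.01,0,0,0,0,-0.69],[0.01,0,0,0,0,-0.92],[0.01,0,0,0,0,-1],[0.01,0,0,0,0,-1]])

```text
clock: 19.77
tcp_pos: [651.8, -91.4, 420.5]
tool_rot: [180.0, -0.1, -172.7]
force: [0.0, -0.6, -0.3]
finger_gap: 51.4
gripper_force: 0.0
```

Run:
```python
from h import *
s=robot.sense();c=robot.camera("wrist");print(s["tcp_pos"],s["tool_rot"],s["finger_gap"])
cs=[(c,s)]+[(robot.camera(n),None) for n in ["side","scene"]]
for k,z in {"lid_tab":198,"latch_pivot":187,"lid_hinge":55}.items():
  for c,ss in cs:
    for r in robot.mark_of(c,k)[:2]: print(k,round(r["p"],2),np.round(r["at"]),np.round(atz(c,r["at"],z,ss)[:2]))
c=cs[0][0]; X=np.array([654,-90,198]);
```

```text
[651.80193822 -91.36656116 420.54504036] [ 1.79981964e+02 -9.55952002e-02 -1.72708853e+02] 51.390296828774176
lid_tab 0.97 [222. 321.] [655. -93.]
lid_tab 0.77 [149. 332.] [653. -92.]
lid_tab 0.36 [208. 369.] [344. 231.]
lid_tab 0.63 [212. 361.] [656. -94.]
latch_pivot 0.81 [212. 169.] [ 665. -201.]
latch_pivot 0.58 [141. 346.] [ 687. -230.]
latch_pivot 0.65 [210. 363.] [668. -81.]
latch_pivot 0.62 [237. 385.] [ 674. -192.]
lid_hinge 0.66 [137. 275.] [ 615. -150.]
lid_hinge 0.61 [192. 349.] [ 608. -127.]
lid_hinge 0.98 [266. 354.] [ 608. -153.]
```

Call:
servo_tool(rows=[[0.0035,-0.002,-0.04,0,0,0],[0.0035,-0.002,-0.075,0,0,0],[0.0035,-0.002,-0.082,0,0,0],[0.0035,-0.002,-0.082,0,0,0]])

```text
clock: 20.88
tcp_pos: [654.4, -92.4, 360.7]
tool_rot: [-180.0, 0.0, -172.7]
force: [0.7, 0.1, 1.2]
finger_gap: 51.2
gripper_force: 0.0
```

Call:
servo_tool(rows=[[0,0,0,0,0,0],[0,0,0,0,0,0],[0,0,0,0,0,0],[0,0,0,0,0,0],[0,0,0,0,0,0]], hand=0.05, newtons=90)

```text
clock: 21.5
tcp_pos: [654.4, -91.8, 361.7]
tool_rot: [179.9, 0.1, -172.7]
force: [-0.8, 5.5, 5.8]
finger_gap: 16.1
gripper_force: 88.2
```

Call:
servo_tool(rows=[[-0.015,-0.0018,0.004,0,0,0],[-0.0291,-0.0035,0.0069,0,0,0],[-0.044,-0.0053,0.0087,0,0,0],[-0.0588,-0.007,0.0095,0,0,0],[-0.0737,-0.0088,0.009,0,0,0],[-0.0886,-0.0105,0.0075,0,0,0],[-0.0886,-0.0105,0.0075,0,0,0]])

```text
clock: 22.38
tcp_pos: [587.2, -99.6, 365.7]
tool_rot: [179.9, -0.0, -172.7]
force: [0.9, 5.8, -4.4]
finger_gap: 14.1
gripper_force: 88.0
```

Run:
```python
from h import *
for n in ["side","scene"]:
  c=robot.camera(n)
  for k in ["lid_tab","latch_pivot"]:
    for r in robot.mark_of(c,k)[:2]: print(n,k,round(r["p"],2),np.round(r["at"]))
```

```text
side lid_tab 0.73 [149. 348.]
side lid_tab 0.72 [213. 284.]
side latch_pivot 0.92 [141. 364.]
scene lid_tab 0.69 [219. 345.]
scene lid_tab 0.25 [287. 337.]
scene latch_pivot 0.78 [243. 369.]
scene latch_pivot 0.58 [278. 330.]
```

Run:
```python
from h import *
s=robot.sense();c=robot.camera("wrist");print(s["tcp_pos"],s["finger_gap"],s["force"],s["wrist_torque"])
for k,z in {"lid_tab":204,"latch_pivot":190,"lid_hinge":55}.items():
    for r in robot.mark_of(c,k)[:2]: print(k,round(r["p"],2),np.round(r["at"]),np.round(atz(c,r["at"],z,s)[:2]))
# latch pivot angle estimate using wrist
a=np.radians(7);ux=np.array([np.cos(a),np.sin(a),0]);uy=np.array([-ux[1],ux[0],0]);H=np.array([616.6,-152,55])
cs=[robot.camera(n) for n in ["side","scene"]]
for t in [1.3,1.35,1.4,1.45,1.5,1.8]:
    p=t+.08; X=H-150.5*np.cos(p)*ux+150.5*np.sin(p)*np.array([0,0,1])+55*uy
    V=H-139*np.cos(t)*ux+13*np.sin(t)*ux+(139*np.sin(t)+13*np.cos(t))*np.array([0,0,1])-55*uy
    print(t,X.round(),V.round(),[np.round(proj(c,X)) for c in cs],[np.round(proj(c,V)) for c in cs])
```

```text
[587.74715637 -99.5338374  365.70431107] 14.172253646952878 [-0.47939517  5.4219613  -3.07687902] [ 1.13275631 -0.03771182 -0.26441811]
lid_tab 0.91 [285. 322.] [601. -99.]
latch_pivot 0.82 [273. 114.] [ 617. -209.]
lid_hinge 0.62 [207. 268.] [ 614. -150.]
lid_hinge 0.41 [135. 300.] [ 542. -126.]
1.3 [ 582. -101.  203.] [ 599. -210.  192.] [array([151., 354.]), array([221., 338.])] [array([145., 366.]), array([250., 364.])]
1.35 [ 589. -100.  204.] [ 606. -209.  193.] [array([150., 352.]), array([220., 340.])] [array([145., 364.]), array([249., 366.])]
1.4 [596. -99. 205.] [ 613. -208.  194.] [array([150., 349.]), array([218., 343.])] [array([144., 362.]), array([247., 368.])]
1.45 [604. -98. 205.] [ 619. -207.  195.] [array([149., 347.]), array([217., 345.])] [array([144., 360.]), array([246., 370.])]
1.5 [611. -97. 205.] [ 626. -206.  195.] [array([149., 345.]), array([216., 347.])] [array([143., 358.]), array([245., 373.])]
1.8 [655. -92. 198.] [ 667. -201.  187.] [array([149., 332.]), array([211., 361.])] [array([144., 347.]), array([240., 385.])]
```

The lid follows to about 1.43 rad and stays there, but the tab lags about 13 mm in the pads. I'll regrip there and go slower.

Call:
servo_tool(rows=[[0,0,0,0,0,0],[0,0,0,0,0,0],[0.021,0.001,0.001,0,0,0],[0.021,0.001,0.001,0,0,0],[0.021,0.001,0.001,0,0,0]], hand=0.4)

```text
clock: 23.6
tcp_pos: [603.3, -99.6, 366.6]
tool_rot: [-180.0, -0.0, -172.7]
force: [0.0, -0.4, -0.5]
finger_gap: 34.1
gripper_force: 0.0
```

Call:
servo_tool(rows=[[0,0,0,0,0,0],[0,0,0,0,0,0],[0,0,0,0,0,0],[0,0,0,0,0,0]], hand=0.05, newtons=110)

```text
clock: 24.1
tcp_pos: [603.0, -98.0, 367.2]
tool_rot: [179.8, 0.0, -172.6]
force: [-2.5, 11.0, 4.9]
finger_gap: 15.5
gripper_force: 107.6
```

```bash
cat > lid.py <<'E'
from h import *
from scipy.optimize import least_squares
a=np.radians(7);ux=np.array([np.cos(a),np.sin(a),0]);uy=np.array([-ux[1],ux[0],0]);H=np.array([616.6,-152,55]);uz=np.array([0,0,1])
s=robot.sense();c=robot.camera("wrist");print(s["tcp_pos"].round(1),s["finger_gap"],s["force"].round(1))
r=robot.mark_of(c,"lid_tab")
T=lambda t:H-150.5*np.cos(t+.08)*ux+150.5*np.sin(t+.08)*uz+55*uy
V=lambda t:H-139*np.cos(t)*ux+13*np.sin(t)*ux+(139*np.sin(t)+13*np.cos(t))*uz-55*uy
def err(cam,at,F,t,ss):
    o,d=ray(cam,at,ss); d=d/np.linalg.norm(d); v=F(t)-o; return np.linalg.norm(v-d*(v@d))
g=np.arange(-.05,1.9,.01)
for n in ["wrist","side","scene"]:
    cam=c if n=="wrist" else robot.camera(n); ss=s if n=="wrist" else None
    for k,F in (("lid_tab",T),("latch_pivot",V)):
        for r in robot.mark_of(cam,k)[:2]:
            e=[err(cam,r["at"],F,t,ss) for t in g]; i=np.argmin(e)
            if e[i]<25: print(n,k,round(r["p"],2),"theta",g[i].round(2),"err",round(e[i],1))
E
python3 lid.py
```

```text
[603.  -98.  367.2] 15.451686569566139 [-2.5 11.   4.9]
wrist lid_tab 0.73 theta 1.42 err 0.7
wrist latch_pivot 0.69 theta 1.41 err 0.6
side lid_tab 0.91 theta 1.45 err 14.6
side latch_pivot 0.58 theta 1.4 err 6.9
scene lid_tab 0.62 theta 1.43 err 0.8
scene latch_pivot 0.59 theta 1.39 err 10.3
```

Call:
servo_tool(rows=[[-0.005,0.001,-0.0004,0,0,0],[-0.0099,0.0008,-0.0009,0,0,0],[-0.015,0,-0.0016,0,0,0],[-0.0199,-0.0008,-0.0024,0,0,0],[-0.025,-0.0016,-0.0034,0,0,0],[-0.0297,-0.0024,-0.0044,0,0,0],[-0.0297,-0.0024,-0.0044,0,0,0]])

```text
clock: 25.48
tcp_pos: [580.7, -100.2, 364.7]
tool_rot: [179.9, 0.1, -172.6]
force: [-3.5, 7.6, 9.9]
finger_gap: 15.5
gripper_force: 108.6
```

```bash
python3 lid.py
```

```text
[ 580.7 -100.2  364.7] 15.549127287002936 [-3.5  7.6  9.9]
wrist lid_tab 0.91 theta 1.29 err 1.6
wrist latch_pivot 0.98 theta 1.3 err 0.4
side lid_tab 0.76 theta 1.29 err 1.6
side latch_pivot 0.98 theta 1.27 err 0.4
scene lid_tab 0.88 theta 1.3 err 3.2
scene latch_pivot 0.72 theta 1.32 err 6.3
```

Tracking well now (1.29 rad, gap stable). Continuing slowly.

Call:
servo_tool(rows=[[-0.0115,-0.0012,-0.0026,0,0,0],[-0.0229,-0.0024,-0.0062,0,0,0],[-0.034,-0.0038,-0.0105,0,0,0],[-0.0449,-0.005,-0.0156,0,0,0],[-0.0449,-0.005,-0.0156,0,0,0]])

```text
clock: 26.6
tcp_pos: [545.8, -104.1, 353.9]
tool_rot: [179.9, 0.0, -172.7]
force: [-11.5, 8.2, 22.1]
finger_gap: 15.1
gripper_force: 109.2
```

```bash
python3 lid.py
```

```text
[ 545.8 -104.1  353.9] 15.080087733943552 [-11.5   8.2  22.1]
wrist lid_tab 0.92 theta 1.1 err 1.1
wrist latch_pivot 0.69 theta 1.1 err 1.5
side lid_tab 0.71 theta 1.06 err 8.8
side latch_pivot 0.83 theta 1.05 err 11.6
scene lid_tab 0.96 theta 1.05 err 4.5
scene latch_pivot 0.97 theta 1.09 err 1.5
```

Call:
servo_tool(rows=[[-0.002,0.001,0.004,0,0,0],[-0.0126,0,-0.001,0,0,0],[-0.0228,-0.0015,-0.007,0,0,0],[-0.0326,-0.0028,-0.0139,0,0,0],[-0.042,-0.0039,-0.0214,0,0,0],[-0.042,-0.0039,-0.0214,0,0,0]])

```text
clock: 27.85
tcp_pos: [514.2, -107.5, 336.1]
tool_rot: [180.0, -0.1, -172.6]
force: [-10.0, 5.1, 12.4]
finger_gap: 15.1
gripper_force: 107.0
```

```bash
python3 lid.py
```

```text
[ 514.2 -107.5  336.1] 15.106659327052112 [-10.    5.1  12.4]
wrist lid_tab 0.73 theta 0.89 err 0.3
wrist latch_pivot 0.61 theta 0.88 err 1.1
side lid_tab 0.55 theta 0.86 err 0.9
side latch_pivot 0.87 theta 0.91 err 1.4
scene lid_tab 0.84 theta 0.87 err 4.3
scene latch_pivot 0.61 theta 0.91 err 5.3
```

Call:
servo_tool(rows=[[0.002,0.001,0.003,0,0,0],[-0.006,0,-0.003,0,0,0],[-0.0142,-0.0011,-0.012,0,0,0],[-0.0222,-0.0021,-0.021,0,0,0],[-0.0294,-0.003,-0.0305,0,0,0],[-0.0294,-0.003,-0.0305,0,0,0]])

```text
clock: 29.1
tcp_pos: [489.6, -110.1, 312.7]
tool_rot: [179.9, -0.5, -172.8]
force: [-25.0, 0.7, 23.3]
finger_gap: 14.6
gripper_force: 107.1
```

```bash
python3 lid.py
```

```text
[ 489.6 -110.1  312.7] 14.624738997362916 [-25.    0.7  23.3]
wrist lid_tab 0.82 theta 0.67 err 1.3
side lid_tab 0.78 theta 0.62 err 3.6
side latch_pivot 0.69 theta 0.71 err 5.3
scene lid_tab 0.79 theta 0.66 err 1.2
scene latch_pivot 0.55 theta 0.71 err 10.8
```

Call:
servo_tool(rows=[[-0.006,0,0.003,0,0,0],[-0.0151,-0.0011,-0.008,0,0,0],[-0.0236,-0.0022,-0.019,0,0,0],[-0.0312,-0.0031,-0.0306,0,0,0],[-0.0312,-0.0031,-0.0306,0,0,0]])

```text
clock: 30.22
tcp_pos: [470.0, -112.4, 288.7]
tool_rot: [179.9, -0.1, -172.7]
force: [-0.3, 4.9, -0.6]
finger_gap: 14.0
gripper_force: 107.1
```

```bash
python3 lid.py
```

```text
[ 470.  -112.4  288.7] 13.992426648673598 [-0.3  4.9 -0.6]
wrist lid_tab 0.65 theta 0.49 err 0.8
wrist latch_pivot 0.59 theta 0.49 err 1.0
side lid_tab 0.67 theta 0.47 err 8.8
side latch_pivot 0.89 theta 0.53 err 4.4
scene latch_pivot 0.71 theta 0.51 err 0.3
```

Call:
servo_tool(rows=[[0,0,0,0,0,0],[0.004,0.0005,-0.001,0,0,0],[0.008,0.001,-0.003,0,0,0],[0.011,0.0015,-0.004,0,0,0],[0.011,0.0015,-0.004,0,0,0]], newtons=45)

```text
clock: 31.35
tcp_pos: [471.5, -111.8, 285.5]
tool_rot: [-180.0, -1.1, -172.8]
force: [-43.5, -5.6, 26.6]
finger_gap: 14.1
gripper_force: 114.2
```

```bash
python3 lid.py
```

```text
[ 471.5 -111.8  285.5] 14.059281484146767 [-43.5  -5.6  26.6]
wrist lid_tab 0.7 theta 0.47 err 0.3
wrist latch_pivot 0.84 theta 0.47 err 2.0
side lid_tab 0.83 theta 0.43 err 0.7
side latch_pivot 0.65 theta 0.48 err 2.0
scene lid_tab 0.64 theta 0.51 err 4.7
scene latch_pivot 0.69 theta 0.57 err 2.9
```

Call:
servo_tool(rows=[[-0.009,-0.001,0.003,0,0,0],[-0.0159,-0.002,-0.009,0,0,0],[-0.0218,-0.0026,-0.022,0,0,0],[-0.027,-0.0032,-0.035,0,0,0],[-0.027,-0.0032,-0.035,0,0,0]])

```text
clock: 32.48
tcp_pos: [457.4, -113.8, 259.6]
tool_rot: [180.0, -0.2, -172.7]
force: [-7.1, 3.9, 3.1]
finger_gap: 14.3
gripper_force: 122.9
```

```bash
python3 lid.py
```

```text
[ 457.4 -113.8  259.6] 14.284168973337227 [-7.1  3.9  3.1]
wrist lid_tab 0.6 theta 0.29 err 0.5
wrist latch_pivot 0.8 theta 0.29 err 1.5
side lid_tab 0.62 theta 0.25 err 5.0
side latch_pivot 0.78 theta 0.31 err 7.9
scene lid_tab 0.78 theta 0.3 err 0.5
scene latch_pivot 0.83 theta 0.35 err 5.2
```

Call:
servo_tool(rows=[[-0.0055,-0.0006,-0.0132,0,0,0],[-0.009,-0.001,-0.0268,0,0,0],[-0.012,-0.0014,-0.0405,0,0,0],[-0.0135,-0.0015,-0.0525,0,0,0],[-0.0135,-0.0015,-0.0585,0,0,0],[-0.0135,-0.0015,-0.0585,0,0,0]])

```text
clock: 33.72
tcp_pos: [449.4, -114.8, 216.2]
tool_rot: [180.0, 0.0, -172.7]
force: [-30.3, 5.4, 8.8]
finger_gap: 14.1
gripper_force: 152.6
```

```bash
python3 lid.py
```

```text
[ 449.4 -114.8  216.2] 14.118174556112436 [-30.3   5.4   8.8]
wrist latch_pivot 0.85 theta 0.01 err 1.4
side lid_tab 0.83 theta -0.01 err 3.1
side latch_pivot 0.7 theta 0.02 err 16.0
scene lid_tab 0.59 theta 0.06 err 3.2
scene latch_pivot 0.91 theta 0.1 err 6.4
```

Call:
servo_tool(rows=[[0,0,0,0,0,0],[0,0,0,0,0,0],[0,0,0.05,0,0,0],[0,0,0.1,0,0,0]], hand=0.6, newtons=40)

```text
clock: 34.72
tcp_pos: [448.5, -115.2, 292.4]
tool_rot: [-180.0, -0.1, -172.7]
force: [0.2, -0.5, 0.3]
finger_gap: 51.2
gripper_force: 0.0
```

Call:
servo_tool(rows=[[0.01,0,0,0,0,0],[0.018,0.001,0,0,0,0],[0.018,0.001,0,0,0,0],[0.018,0.001,0,0,0,0]], hand=0)

```text
clock: 35.22
tcp_pos: [461.8, -114.1, 290.6]
tool_rot: [180.0, -0.1, -172.7]
force: [1.0, 0.1, 0.7]
finger_gap: 0.1
gripper_force: 0.0
```

```bash
python3 lid.py
```

```text
[ 461.8 -114.1  290.6] 0.11200624687996835 [1.  0.1 0.7]
wrist lid_tab 0.9 theta 0.01 err 1.4
wrist latch_pivot 0.9 theta -0.03 err 0.4
side lid_tab 0.61 theta -0.05 err 2.3
scene lid_tab 0.92 theta 0.02 err 2.2
scene latch_pivot 0.85 theta -0.02 err 6.5
scene latch_pivot 0.6 theta 0.44 err 16.9
```

Call:
servo_tool(rows=[[0,0,-0.03,0,0,0],[0,0,-0.05,0,0,0],[0,0,-0.06,0,0,0],[0,0,-0.065,0,0,0],[0,0,-0.069,0,0,0],[0,0,-0.069,0,0,0]])

```text
clock: 36.48
tcp_pos: [461.5, -114.1, 244.7]
tool_rot: [-179.9, 0.2, -172.7]
force: [-21.3, 5.1, 64.8]
finger_gap: -0.2
gripper_force: 32.3
```

The lid is home: the tip stopped at tab-top height under 65 N. Now the latch.

Call:
servo_tool(rows=[[0,0,0.06,0,0,0],[0,0,0.11,0,0,0],[-0.02,-0.07,0.11,0,0,0],[-0.029,-0.14,0.11,0,0,0],[-0.029,-0.151,0.11,0,0,0]])

```text
clock: 37.1
tcp_pos: [440.0, -229.9, 322.8]
tool_rot: [-179.9, 0.1, -172.9]
force: [0.3, -0.6, -0.3]
finger_gap: 0.2
gripper_force: 0.0
```

Call:
servo_tool(rows=[[0,0,0,0,0,0],[0,0,0,0,0,0],[0,0,0,0,0,0],[0,0,0,0,0,0]], hand=0.8)

```text
clock: 37.6
tcp_pos: [440.6, -226.8, 322.4]
tool_rot: [-180.0, 0.0, -172.6]
force: [1.0, -0.7, 0.1]
finger_gap: 67.8
gripper_force: 0.0
```

```bash
python3 lid.py
python3 - <<'E'
from h import *
s=robot.sense()
for n in ["wrist","side","scene"]:
  c=robot.camera(n)
  for k in ["latch_grip","latch_pivot"]:
    for r in robot.mark_of(c,k)[:2]: print(n,k,round(r["p"],2),np.round(r["at"]),atz(c,r["at"],68,s).round())
E
```

```text
[ 440.6 -226.8  322.4] 67.7740158293963 [ 1.  -0.7  0.1]
wrist lid_tab 0.9 theta 0.0 err 0.3
wrist latch_pivot 0.74 theta -0.04 err 3.7
side lid_tab 0.86 theta -0.05 err 3.2
side latch_pivot 0.79 theta 0.03 err 6.0
scene latch_pivot 0.85 theta 0.07 err 13.9
wrist latch_grip 0.6 [205. 324.] [ 441. -227.   68.]
wrist latch_pivot 0.78 [259. 326.] [ 487. -220.   68.]
side latch_grip 0.43 [186. 413.] [ 450. -271.   68.]
side latch_pivot 0.68 [185. 399.] [ 488. -245.   68.]
scene latch_grip 0.53 [306. 313.] [ 448. -229.   68.]
scene latch_pivot 0.63 [295. 326.] [ 492. -213.   68.]
```

Call:
servo_tool(rows=[[0,0,-0.06,0,0,0],[0,0,-0.115,0,0,0],[0,0,-0.128,0,0,0],[0,0,-0.128,0,0,0]])

```text
clock: 39.05
tcp_pos: [440.5, -227.6, 226.6]
tool_rot: [180.0, -0.0, -172.7]
force: [0.2, 0.1, 1.0]
finger_gap: 68.2
gripper_force: 0.0
```

Call:
servo_tool(rows=[[0,0,0,0,0,0],[0,0,0,0,0,0],[0,0,0,0,0,0],[0,0,0,0,0,0],[0,0,0,0,0,0]], hand=0.1, newtons=40)

```text
clock: 39.67
tcp_pos: [440.4, -226.9, 227.4]
tool_rot: [179.9, 0.1, -172.7]
force: [-1.4, 7.1, 8.6]
finger_gap: 23.0
gripper_force: 40.7
```

Call:
servo_tool(rows=[[0.0029,0.0004,0.0149,0,0,0],[0.0095,0.0012,0.0288,0,0,0],[0.0192,0.0024,0.0405,0,0,0],[0.0315,0.0039,0.0495,0,0,0],[0.0456,0.0056,0.0551,0,0,0],[0.0607,0.0075,0.0569,0,0,0],[0.0633,0.0078,0.0569,0,0,0],[0.0633,0.0078,0.0569,0,0,0]])

```text
clock: 40.67
tcp_pos: [487.6, -221.1, 269.6]
tool_rot: [179.9, -0.1, -172.7]
force: [-4.2, 6.5, -1.1]
finger_gap: 22.3
gripper_force: 39.2
```

Call:
servo_tool(rows=[[0,0,0,0,0,0],[0,0,0,0,0,0],[0,0,0,0,0,0],[0,0,0.05,0,0,0],[0,0,0.11,0,0,0],[-0.08,0,0.11,0,0,0],[-0.08,0,0.11,0,0,0]], hand=0.7)

```text
clock: 41.55
tcp_pos: [424.8, -221.2, 352.0]
tool_rot: [180.0, -0.1, -172.8]
force: [0.3, 0.1, 0.4]
finger_gap: 60.0
gripper_force: 0.0
```

```bash
python3 lid.py
python3 - <<'E'
from h import *
for n in ["wrist","side","scene"]:
  s=robot.sense();c=robot.camera(n)
  for k,z in [("latch_grip",114),("latch_pivot",68),("tube_rack",0),("tube_a",0),("dish",0),("timer",0)]:
    for r in robot.mark_of(c,k)[:2]: print(n,k,round(r["p"],2),np.round(r["at"]),atz(c,r["at"],z,s).round())
E
```

```text
[ 424.8 -221.2  352. ] 59.95912687589685 [0.3 0.1 0.4]
wrist lid_tab 0.88 theta -0.04 err 1.4
wrist latch_pivot 0.96 theta 0.0 err 1.9
side lid_tab 0.75 theta 0.01 err 1.0
side latch_pivot 0.61 theta 0.03 err 2.4
scene lid_tab 0.68 theta 0.0 err 2.6
scene latch_pivot 0.71 theta 0.1 err 7.3
wrist latch_grip 0.96 [278. 315.] [ 483. -222.  114.]
wrist latch_pivot 0.87 [255. 315.] [ 487. -222.   68.]
wrist tube_rack 0.61 [209. 634.] [419. 127.   0.]
wrist timer 0.63 [254. 316.] [ 519. -219.    0.]
side latch_grip 0.45 [171. 399.] [ 496. -254.  114.]
side latch_pivot 0.74 [189. 349.] [ 601. -116.   68.]
side tube_rack 0.83 [256. 357.] [423. 130.   0.]
side tube_rack 0.61 [232. 273.] [689. 156.   0.]
side tube_a 0.79 [200. 291.] [797. -64.   0.]
side tube_a 0.52 [211. 283.] [760.  24.   0.]
side dish 0.62 [184. 326.] [ 784. -256.    0.]
side timer 0.66 [298. 289.] [453. 380.   0.]
scene latch_grip 0.45 [290. 327.] [ 489. -229.  114.]
scene latch_pivot 0.96 [299. 321.] [ 475. -217.   68.]
scene tube_rack 0.7 [232. 261.] [432. 128.   0.]
scene tube_rack 0.57 [203. 327.] [678. 155.   0.]
scene tube_a 0.81 [234. 385.] [779. -47.   0.]
scene tube_a 0.75 [220. 370.] [769.  28.   0.]
scene dish 0.72 [282. 417.] [ 769. -243.    0.]
scene timer 0.66 [180. 241.] [454. 388.   0.]
```

The lever is upright and the lid shut; the hand is clear and the bystanders haven't moved.

```bash
python3 -c "
from station import robot
print(robot.hand_in())"
```

```text
the job is handed in; nothing more can be done
None
```

I packed the rack and handed the job in at about 42 s of the 72 s allowed; no score came back, but the last readings show the lid shut, the latch closed and the bystanders unmoved (rack last seen in its bay before closing).

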